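Sort two centrifuge drive hubs by their key slots on the test spindles

ROBOT

A 6-joint arm with a two-finger parallel gripper is mounted at the origin on the work surface. World frame = base frame: x ahead of the robot, y to its left, z up, the work surface at z = 0. Lengths are in m, angles in rad, forces in N, time in s.
With the tool pointing down it reaches from about 0.35 to 0.775 m from the base axis. Payload 7.3 kg.
Tool frame: the origin (TCP) lies at the very end of the fingers, on their centre line; the grasp point (between the pads) lies 19 mm behind it; z points along the fingers, y is the line along which they close (so a half turn about z gives the same grasp; the last joint's range is limited). The gripper opens to 92 mm and grips with 3 to 60 N. Pads are 19 mm wide; open, the fingers measure 130 mm over their backs; the gripper's body (75 mm by 190 mm) begins 47 mm behind the grasp point.
Start: joints at [-1.402, 0.342, 1.524, -0, 1.275, -0.146], TCP at [0.163, -0.499, 0.227] pointing down, gripper open.
Joint ranges: [-2.53, 2.53], [-0.77, 2.02], [0.04, 2.7], [-1, 4.14], [0.28, 2.66], [-3.11, 3.11]. Speed limits (rad/s): [2.57, 2.57, 3.14, 3.14, 3.14, 3.14].

INTERFACE

Orientations are given as [roll, pitch, yaw] about the fixed x, y, z axes, in that order (R = Rz(yaw) Ry(pitch) Rx(roll)).
In Python, from cell import robot gives the robot as it stands. The module is installed in compiled form; this text tells all that it offers.
- The arm moves only by the tool arm_command, never from a script. Its argument "moves" is a list of rows, each a list of 3 entries, a list of its own where there are three numbers: the shift along the tool's x, y, z in m, then the turn, a rotation vector about the tool's x, y, z in rad, then the finger opening in m, from 0 to 0.0918. In form: [[[dx, dy, dz], [ax, ay, az], claw], ...]. A call has exactly 5 rows; each row is the pose to reach, as a shift and turn from the pose commanded when the call began, along the tool's axes at that moment; what a row does not reach only later rows make up. A row lasts 1/10 s, in which the tool goes at most 50 mm and 8.59 degrees, less where a joint would pass 70% of its speed; a pose out of reach is approached as far as the arm can. A call with a gripper value outside its range is refused whole. The fingers move at their own pace and stop on an object; "squeeze" is the grip in N (left out, the last holds). Time passes only in rows, so rows that repeat a pose let the fingers close, or fill a call up. It gives the time, the measured TCP pose, the force, the opening and the grip force at its end, in the units of the state.
- robot.observe(): the state, without advancing time (a new reading comes with each control period).
- robot.read_camera(name): name is "side" or "top"; returns the picture (384x512x3 uint8, red, green, blue); there is no depth.
- robot.camera_model(name): a dict with "fx", "fy", "cx", "cy" (pixels), "R" (3x3) and "t" (3): a world point X has camera coordinates R X + t. Camera axes: x right, y down, z forward; pixel columns grow to the right and rows downward; lengths in m; the calibration is good to about 2 mm. A picture is of the moment at which its call begins. camera_model takes no time and is no camera call.
- robot.hand_in(): hands the job in; it is judged then, once.
The state is a dict: "time": time; "qpos": joint angles; "qvel": joint speeds; "joint_efforts": joint torques, N m; "tool_pos": TCP position; "tool_rot": TCP orientation; "contact_force": force on the tool from outside, world axes, zero at the start; "torque": the same for the moment, N m; "opening": finger opening in m; "grip_force": force on a finger pad.
Only numpy, scipy, OpenCV 4.12 (cv2) and the standard library are available. Lean on these libraries where they do the work, as an engineer would, in place of code of your own. Each camera call takes 0.05 s, during which the arm holds its last target. There are 200 camera calls.

TASK

Sort the two blue centrifuge hubs that have two key slots by seating each on the test spindle whose orange keys match it: the hub with its slots opposite each other goes on the spindle with opposite keys, the hub with its slots at a right angle on the spindle with keys at a right angle. Push each one fully home, flat on the grey shoulder, and let go; the hub with a single slot fits neither.

Things in the scene. Friction and masses are not known exactly. Their poses are not given: they have to be found in the camera images.
- hub_opposite_center (a point): Loose blue octagonal hub standing on the bench: 54 mm across flats, 40 tall, 0.15 kg, 30 mm bore along z (up). Two full-height key slots, 14 wide, out to 22.5 from the axis, along +x and -x (opposite), each with a yellow dash on the rim. Flats face every 45 degrees from x: pinch any opposite pair from above. Point: on the axis, half-way up (20 above the underside)
- hub_corner_center (a point): Loose blue octagonal hub standing on the bench: 54 mm across flats, 40 tall, 0.15 kg, 30 mm bore along z (up). Two full-height key slots, 14 wide, out to 22.5 from the axis, along +x and +y (right angle), each with a yellow dash on the rim. Flats face every 45 degrees from x: pinch any opposite pair from above. Point: on the axis, half-way up (20 above the underside)
- spindle_opposite_seat (a point): Fixed spindle: dark base 84 mm wide, 12 high; grey shoulder 42 wide, top (seat) 30 above bench; steel shaft 24 wide, straight for 24 then tapering to a tip 44 above seat. Two orange keys 6 wide, out to 20 from the axis, up to 22 above seat, along +x and -x (opposite; half turn fits too). Point: on the axis at seat; z up. Seated hub: axes aligned, centre 20 above seat, play 3 mm, 10 degrees
- spindle_corner_seat (a point): Fixed spindle: dark base 84 mm wide, 12 high; grey shoulder 42 wide, top (seat) 30 above bench; steel shaft 24 wide, straight for 24 then tapering to a tip 44 above seat. Two orange keys 6 wide, out to 20 from the axis, up to 22 above seat, along +x and +y (right angle). Point: on the axis at seat; z up. Seated hub: axes aligned, centre 20 above seat, play 3 mm, 10 degrees
There are look-alikes about, which are no part of the job. What is shaped like the part that bears hub_corner_center but turquoise is not meant.

How it is judged:
By the outcome, as a careful person would: the job done as asked, in the order asked, and still so for the second after the job is handed in, with the robot touching nothing.
It also fails if it takes over 58 s, if anything falls off the work surface, if the arm or the gripper's body presses on something with over 40 N, if the wrist force passes 120 N, or if a joint passes its speed limit or range.

## Working session

There is one attempt and no reset: what is moved stays moved. The work goes in short steps, Python scripts to look and compute and a tool call to move; the robot and the scene stay as the last step left them, time stands still between calls to the robot, and variables do not carry over. Pictures are saved under pics/ and viewed, at most 10 in all, crops included, and the job is handed in when it is done.

Besides the shell and the picture viewer there is one more tool, called after ">>>" as name([rows], argument=value, ...), one row to a line, values as JSON. arm_command: Moves the arm, as the interface text tells. Its arguments: {"type":"object","properties":{"moves":{"type":"array"},"squeeze":{"type":"number"}},"required":["moves"]}

```bash
mkdir -p pics
python3 - <<'E'
from cell import robot
import cv2
for n in("top","side"):
    im=robot.read_camera(n); cv2.imwrite(f"pics/{n}0.png",im[...,::-1])
    m=robot.camera_model(n); print(n,m)
s=robot.observe(); print(s['time'],s['tool_pos'],s['tool_rot'],s['opening'])
E
```

```text
top {'fx': 405.0162438236351, 'fy': 405.0162438236351, 'cx': 259.7468674835775, 'cy': 195.269757541565, 'R': array([[-1.72084585e-02, -9.99848973e-01, -2.42916994e-03],
       [-9.88471270e-01,  1.73780579e-02, -1.50407950e-01],
       [ 1.50427448e-01, -1.87124269e-04, -9.88621033e-01]]), 't': array([0.0348337 , 0.52766801, 0.81939443])}
side {'fx': 494.4721958710177, 'fy': 494.4721958710177, 'cx': 249.56881834091632, 'cy': 193.5508603152281, 'R': array([[ 9.97416229e-01, -7.18360619e-02,  6.67972072e-04],
       [-5.64143029e-02, -7.88980085e-01, -6.11823383e-01],
       [ 4.44779991e-02,  6.10204889e-01, -7.90994122e-01]]), 't': array([-0.50637796,  0.07721392,  1.01153707])}
0.1 [ 0.16250422 -0.49883372  0.22613619] [-3.14026234e+00 -1.87266299e-04  3.14793102e-01] 0.09194364729699708
```

View pics/top0.png

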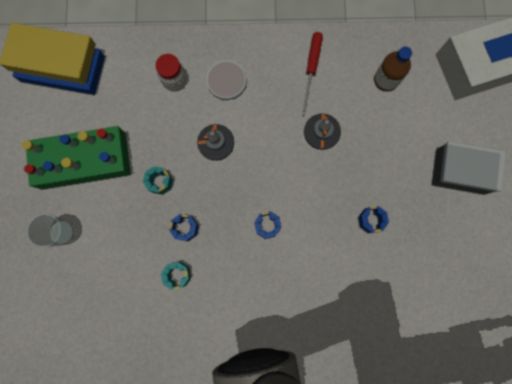

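View pics/side0.png

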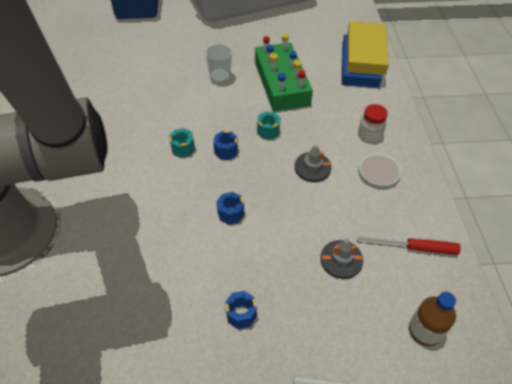

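Candidates in the top view are blue hubs at (184,227), (267,225) and (374,220), and turquoise look-alikes at (158,180) and (175,275). The spindles are at (215,142), which looks like right-angle keys, and (322,131), which looks like opposite keys. I'll check them all in one enlarged composite.

Run:
```python
import cv2,numpy as np
im=cv2.imread("pics/top0.png")
t=[]
for c,r in [(184,227),(267,225),(374,220),(215,142),(322,131)]:
    t.append(cv2.resize(im[r-22:r+22,c-22:c+22],(264,264),interpolation=cv2.INTER_CUBIC))
t.append(np.zeros_like(t[0]))
cv2.imwrite("pics/crop1.png",np.vstack([np.hstack(t[:3]),np.hstack(t[3:])]))
```

```text
(no output)
```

View pics/crop1.png

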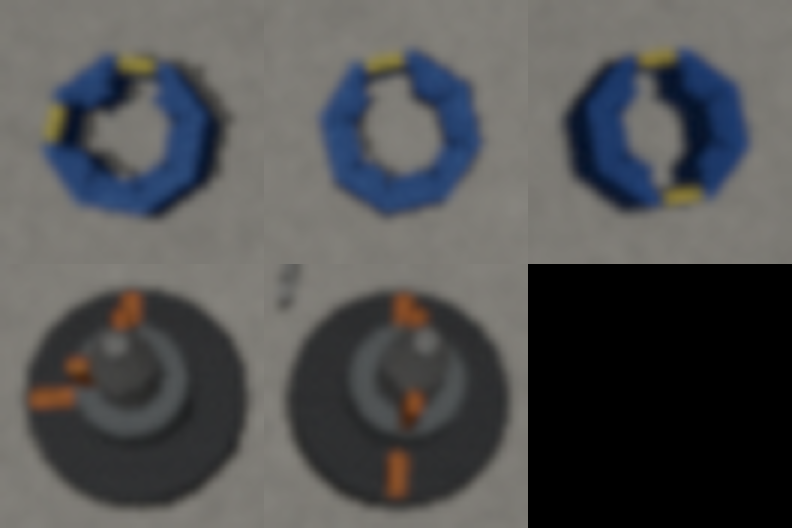

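The composite shows the left blue hub with right-angle slots (up and left), the middle one with a single slot, and the right one with opposite slots. The left spindle has right-angle keys and the right spindle opposite keys. Next I'll measure poses in both cameras.

```bash
cat > h.py <<'E'
import cv2,numpy as np
from scipy.optimize import least_squares
from cell import robot
M={n:robot.camera_model(n) for n in("top","side")}
def proj(n,X):
    m=M[n]; c=np.atleast_2d(X)@m['R'].T+m['t']
    return c[:,:2]/c[:,2:]*m['fx']+[m['cx'],m['cy']]
def back(n,p,z):
    m=M[n]; d=m['R'].T@np.array([(p[0]-m['cx'])/m['fx'],(p[1]-m['cy'])/m['fy'],1]); o=-m['R'].T@m['t']
    return (o+d*(z-o[2])/d[2])
def hullc(pts):
    h=cv2.convexHull(np.asarray(pts,np.float32)); m=cv2.moments(h)
    return np.array([m['m10']/m['m00'],m['m01']/m['m00']]),m['m00']
def mask(im,kind):
    h,s,v=[a.astype(int) for a in cv2.split(cv2.cvtColor(im,cv2.COLOR_BGR2HSV))]
    return {'blue':(h>105)&(h<128)&(s>110),'yellow':(h>20)&(h<38)&(s>90)&(v>70),'orange':(h>=3)&(h<19)&(s>120)&(v>80),
            'dark':(v<85)}[kind]
def win(mk,c,w):
    o=np.zeros_like(mk); c=np.round(c).astype(int); s=np.s_[max(0,c[1]-w):c[1]+w+1,max(0,c[0]-w):c[0]+w+1]; o[s]=mk[s]; return o
def blobs(mk,amin=3):
    n,l,st,ce=cv2.connectedComponentsWithStats(mk.astype(np.uint8)); return [(ce[i],st[i,4],l==i) for i in range(1,n) if st[i,4]>=amin]
def prism(R,z0,z1,n=64):
    a=(np.arange(n)+.5)*2*np.pi/n; return np.array([[R*np.cos(t),R*np.sin(t),z] for z in(z0,z1) for t in a])
E
python3 - <<'E'
from h import *
im={n:cv2.imread(f"pics/{n}0.png") for n in M}
def fit(name,g,kind,P,w):
    x0=back("top",g,.02)[:2]; meas={}
    for n in M:
        c=proj(n,[*x0,.02])[0]; mk=win(mask(im[n],kind)|(mask(im[n],'yellow') if kind=='blue' else mask(im[n],'orange')),c,w)
        b=max(blobs(mk),key=lambda b:b[1])[2]; ys,xs=np.nonzero(b)
        meas[n]=hullc(np.r_[np.c_[xs-.5,ys-.5],np.c_[xs+.5,ys+.5],np.c_[xs-.5,ys+.5],np.c_[xs+.5,ys-.5]])
    pr=lambda n,x:hullc(proj(n,P+[*x,0]))
    f=least_squares(lambda x:np.concatenate([pr(n,x)[0]-meas[n][0] for n in M]),x0)
    print(name,f.x.round(4),'resid',f.fun.round(2),'areas',[(round(meas[n][1]),round(pr(n,f.x)[1])) for n in M])
    col,z=('yellow',.04) if kind=='blue' else ('orange',.012)
    for n in M:
        for ce,a,_ in blobs(win(mask(im[n],col),proj(n,[*f.x,.03])[0],w)):
            for zz in ([.04] if col=='yellow' else [.012,.052]):
                d=back(n,ce,zz)[:2]-f.x; print('  ',n,col,ce.round(1),a,'z',zz,'r',np.hypot(*d).round(4),'ang',np.degrees(np.arctan2(d[1],d[0])).round(1))
H=prism(.027/np.cos(np.pi/8),0,.04,8); B=prism(.042,0,.012)
fit('hubC',(184,227),'blue',H,17); fit('hubO',(374,220),'blue',H,20); fit('hub1',(267,225),'blue',H,17)
fit('spC',(216,142),'dark',B,24); fit('spO',(322,131),'dark',B,24)
E
```

```text
hubC [0.465  0.1899] resid [ 0.02 -0.17 -0.2   0.01] areas [(579, 628), (546, 626)]
   top yellow [184.  215.5] 10 z 0.04 r 0.0232 ang -9.8
   top yellow [170.9 224.9] 12 z 0.04 r 0.0236 ang 81.5
   side yellow [226.5 131.5] 8 z 0.04 r 0.0237 ang 77.7
   side yellow [235.5 140. ] 6 z 0.04 r 0.0247 ang -11.8
hubO [ 0.4731 -0.219 ] resid [-5.15  2.98 -1.46  2.23] areas [(281, 671), (912, 1005)]
   top yellow [373.1 207.4] 11 z 0.04 r 0.0257 ang 13.4
   top yellow [377.1 230.1] 14 z 0.04 r 0.0229 ang 179.2
   side yellow [253.9 302.3] 15 z 0.04 r 0.0278 ang 14.2
   side yellow [226.9 307.4] 17 z 0.04 r 0.021 ang 178.0
hub1 [0.4676 0.0111] resid [-0.21 -0.46 -0.39  0.23] areas [(532, 567), (694, 760)]
   top yellow [264.9 212.9] 12 z 0.04 r 0.0232 ang 10.7
   side yellow [241.  199.5] 10 z 0.04 r 0.0242 ang 12.4
spC [0.6562 0.1218] resid [ 0.55  0.06 -0.01 -0.9 ] areas [(1100, 1117), (766, 966)]
   top orange [213.8 127.5] 26 z 0.012 r 0.0326 ang 7.7
   top orange [213.8 127.5] 26 z 0.052 r 0.0191 ang -0.6
   top orange [205.5 136.8] 10 z 0.012 r 0.0256 ang 64.7
   top orange [205.5 136.
[... 585 characters left out ...]
top orange [324.4 131.6] 13 z 0.012 r 0.0055 ang -127.2
   top orange [324.4 131.6] 13 z 0.052 r 0.0161 ang 171.7
   top orange [321.8 143.7] 24 z 0.012 r 0.0312 ang 175.2
   top orange [321.8 143.7] 24 z 0.052 r 0.0434 ang 168.0
   side orange [352.8 249.1] 28 z 0.012 r 0.0313 ang 33.3
   side orange [352.8 249.1] 28 z 0.052 r 0.016 ang -23.5
   side orange [335.9 248.9] 32 z 0.012 r 0.0211 ang 108.7
   side orange [335.9 248.9] 32 z 0.052 r 0.0171 ang -167.5
   side orange [325.9 256.7] 34 z 0.012 r 0.0296 ang 172.2
   side orange [325.9 256.7] 34 z 0.052 r 0.0426 ang -153.6
   side orange [357.8 257. ] 33 z 0.012 r 0.0323 ang -2.0
   side orange [357.8 257. ] 33 z 0.052 r 0.0314 ang -49.3
```

Run:
```python
from h import *
im={n:cv2.imread(f"pics/{n}0.png") for n in M}
def fit(name,x0,mkf,P,w):
    meas={}
    for n in M:
        b=max(blobs(win(mkf(im[n]),proj(n,[*x0,.02])[0],w)),key=lambda b:b[1])[2]; ys,xs=np.nonzero(b)
        meas[n]=hullc(np.r_[np.c_[xs-.5,ys-.5],np.c_[xs+.5,ys+.5],np.c_[xs-.5,ys+.5],np.c_[xs+.5,ys-.5]])
    pr=lambda n,x:hullc(proj(n,P+[*x,0]))
    for S in (["top"],["side"],["top","side"]):
        f=least_squares(lambda x:np.concatenate([pr(n,x)[0]-meas[n][0] for n in S]),x0)
        print(name,S,f.x.round(4),f.fun.round(2),[(round(meas[n][1]),round(pr(n,f.x)[1])) for n in S])
    return f.x
H=prism(.027/np.cos(np.pi/8),0,.04,8); B=prism(.042,0,.012)
def bl(i):
    b=i.astype(int); m=((b[...,0]-b[...,2])>12)|mask(i,'yellow'); return cv2.morphologyEx(m.astype(np.uint8),cv2.MORPH_CLOSE,np.ones((3,3)))>0
def dk(t): return lambda i:cv2.morphologyEx(((i.max(2)<t)|mask(i,'orange')).astype(np.uint8),cv2.MORPH_CLOSE,np.ones((3,3)))>0
fit('hubO',(.475,-.2156),bl,H,20); fit('hubC',(.465,.19),bl,H,19)
for t in(85,100): 
  c=fit('spC%d'%t,(.656,.122),dk(t),B,26); fit('spO%d'%t,(.678,-.117),dk(t),B,26)
# absolute dash points spC at base, and keys
for n,p,z in(("top",(201.2,141.8),.012),("side",(325.7,163.4),.012),("top",(205.5,136.8),.052)):print(n,p,back(n,p,z).round(4))
```

```text
hubO ['top'] [ 0.4747 -0.2173] [0. 0.] [(672, 669)]
hubO ['side'] [ 0.4763 -0.2142] [-0. -0.] [(1028, 998)]
hubO ['top', 'side'] [ 0.4752 -0.2157] [-0.78 -0.23 -0.54  0.84] [(672, 668), (1028, 1001)]
hubC ['top'] [0.4646 0.1906] [-0. -0.] [(648, 629)]
hubC ['side'] [0.4658 0.1907] [-0.  0.] [(644, 625)]
hubC ['top', 'side'] [0.4651 0.1906] [ 0.03 -0.24 -0.31  0.06] [(648, 628), (644, 625)]
spC85 ['top'] [0.6564 0.1231] [ 0. -0.] [(1100, 1117)]
spC85 ['side'] [0.658  0.1227] [-0.  0.] [(850, 964)]
spC85 ['top', 'side'] [0.6572 0.123 ] [ 0.04 -0.36 -0.36 -0.09] [(1100, 1117), (850, 964)]
spO85 ['top'] [ 0.6769 -0.1173] [0. 0.] [(1094, 1114)]
spO85 ['side'] [ 0.6783 -0.1178] [-0. -0.] [(1261, 1411)]
spO85 ['top', 'side'] [ 0.6778 -0.1176] [ 0.14 -0.38 -0.3  -0.07] [(1094, 1113), (1261, 1411)]
spC100 ['top'] [0.6564 0.1236] [-0.  0.] [(1149, 1117)]
spC100 ['side'] [0.6587 0.1249] [-0. -0.] [(930, 961)]
spC100 ['top', 'side'] [0.6575 0.1239] [-0.15 -0.45 -0.49  0.36] [(1149, 1117), (930, 963)]
spO100 ['top'] [ 0.6774 -0.1169] [0. 0.] [(1144, 1114)]
spO100 ['side'] [ 0.6786 -0.1175] [0. 0.] [(1306, 1410)]
spO100 ['top', 'side'] [ 0.6781 -0.1173] [ 0.15 -0.31 -0.27 -0.1 ] [(1144, 1113), (1306, 1410)]
top (201.2, 141.8) [0.6557 0.1545 0.012 ]
side (325.7, 163.4) [0.6879 0.1251 0.012 ]
top (205.5, 136.8) [0.6549 0.1395 0.052 ]
```

Measured poses agree between the two cameras to about 2–3 mm:

| Part | x, y (m) | Yaw |
|---|---|---|
| hubO | (.475, -.2157) | about 7° |
| hubC | (.465, .1906) | about -10° |
| spO | (.678, -.1175) | about -5° |
| spC | (.657, .1232) | about 3° |

I'll go to hubO first.

>>> arm_command([
  [[0.043,-0.019,0.011],[0,0,0.04],0.075],
  [[0.086,-0.038,0.021],[0,0,0.08],0.075],
  [[0.129,-0.057,0.032],[0,0,0.12],0.075],
  [[0.171,-0.077,0.043],[0,0,0.16],0.075],
  [[0.214,-0.096,0.053],[0,0,0.193],0.075],
], squeeze=25)

```text
time: 0.6
tool_pos: [0.3372, -0.34, 0.173]
tool_rot: [-3.141, 0.0, 0.12]
contact_force: [0.4, -1.6, 1.1]
opening: 0.0749
grip_force: 0.0
```

```bash
cat > g.py <<'E'
import sys,numpy as np
from scipy.spatial.transform import Rotation as Rn
from cell import robot
x,y,z,yaw=map(float,sys.argv[1:5])
s=robot.observe(); R=Rn.from_euler('xyz',s['tool_rot']); T=Rn.from_euler('xyz',[np.pi,0,np.radians(yaw)])
print('t',s['time'].__round__(2),'pos',np.round(s['tool_pos'],4),'rot',np.degrees(s['tool_rot']).round(1),'open',round(s['opening'],4),'F',np.round(s['contact_force'],1))
print('shift',R.inv().apply(np.array([x,y,z])-s['tool_pos']).round(4),'turn',(R.inv()*T).as_rotvec().round(3))
E
python3 g.py .475 -.2157 .13 7
```

```text
t 0.6 pos [ 0.3372 -0.34    0.173 ] rot [-180.     0.     6.9] open 0.0749 F [ 0.4 -1.6  1.1]
shift [ 0.1517 -0.1069  0.0431] turn [-0.001  0.    -0.002]
```

>>> arm_command([
  [[0.038,-0.027,0.011],[0,0,0],0.075],
  [[0.076,-0.053,0.022],[0,0,0],0.075],
  [[0.114,-0.08,0.032],[0,0,0],0.075],
  [[0.152,-0.107,0.043],[0,0,0],0.075],
  [[0.152,-0.107,0.043],[0,0,0],0.075],
])

```text
time: 1.1
tool_pos: [0.4765, -0.2126, 0.129]
tool_rot: [-3.139, 0.001, 0.127]
contact_force: [0.2, -1.0, 0.5]
opening: 0.075
grip_force: 0.0
```

```bash
python3 g.py .475 -.2157 .006 7
```

```text
t 1.1 pos [ 0.4765 -0.2126  0.129 ] rot [-1.799e+02  1.000e-01  7.300e+00] open 0.075 F [ 0.2 -1.   0.5]
shift [-0.0018  0.0032  0.123 ] turn [-0.003  0.001  0.005]
```

>>> arm_command([
  [[-0.001,0.002,0.03],[0,0,0],0.075],
  [[-0.001,0.002,0.06],[0,0,0],0.075],
  [[-0.001,0.002,0.085],[0,0,0],0.075],
  [[-0.001,0.002,0.105],[0,0,0],0.075],
  [[-0.001,0.002,0.12],[0,0,0],0.075],
])

```text
time: 1.6
tool_pos: [0.4724, -0.2192, 0.0092]
tool_rot: [-3.14, 0.002, 0.121]
contact_force: [-0.1, 0.4, 0.4]
opening: 0.0752
grip_force: 0.0
```

```bash
python3 g.py .475 -.2157 .006 7
```

```text
t 1.6 pos [ 0.4724 -0.2192  0.0092] rot [-1.799e+02  1.000e-01  7.000e+00] open 0.0752 F [-0.1  0.4  0.4]
shift [ 0.003  -0.0031  0.0032] turn [-0.001  0.002 -0.001]
```

>>> arm_command([
  [[0.003,-0.003,0.002],[0,0,0],0.075],
  [[0.003,-0.003,0.002],[0,0,0],0.075],
  [[0.003,-0.003,0.002],[0,0,0],0.06],
  [[0.003,-0.003,0.002],[0,0,0],0.045],
  [[0.003,-0.003,0.002],[0,0,0],0.045],
])

```text
time: 2.1
tool_pos: [0.4764, -0.216, 0.0095]
tool_rot: [3.141, -0.001, 0.122]
contact_force: [-0.3, 4.7, 0.8]
opening: 0.0554
grip_force: 0.8
```

>>> arm_command([
  [[0,0,0],[0,0,0],0.045],
  [[0,0,0],[0,0,0],0.045],
  [[0,0,0],[0,0,0],0.045],
  [[0,0,0],[0,0,0],0.045],
  [[0,0,-0.01],[0,0,0],0.045],
])

```text
time: 2.6
tool_pos: [0.4752, -0.2153, 0.0181]
tool_rot: [-3.14, 0.002, 0.122]
contact_force: [-0.6, 0.1, -1.9]
opening: 0.0542
grip_force: 25.0
```

```bash
python3 g.py .475 -.2157 .13 7
```

```text
t 2.6 pos [ 0.4752 -0.2153  0.0181] rot [-1.799e+02  1.000e-01  7.000e+00] open 0.0542 F [-0.6  0.1 -1.9]
shift [-0.0005  0.0002 -0.1119] turn [-0.002  0.002 -0.   ]
```

Grasped: the opening is 54.2 mm and the grip 25 N. Next I lift and move over spO. The underside is about 9 mm below the TCP, so a seated TCP is about 0.039.

>>> arm_command([
  [[0,0,-0.015],[0,0,0],0.045],
  [[0,0,-0.04],[0,0,0],0.045],
  [[0,0,-0.07],[0,0,0],0.045],
  [[0,0,-0.095],[0,0,0],0.045],
  [[0,0,-0.11],[0,0,0],0.045],
])

```text
time: 3.1
tool_pos: [0.4765, -0.2161, 0.1311]
tool_rot: [3.14, -0.002, 0.122]
contact_force: [-0.1, -0.6, -1.8]
opening: 0.0539
grip_force: 25.0
```

```bash
python3 g.py .678 -.1175 .128 -5
```

```text
t 3.1 pos [ 0.4765 -0.2161  0.1311] rot [ 1.799e+02 -1.000e-01  7.000e+00] open 0.0539 F [-0.1 -0.6 -1.8]
shift [ 0.212  -0.0734  0.0034] turn [ 0.002 -0.002  0.209]
```

>>> arm_command([
  [[0.02,-0.007,0],[0,0,0.02],0.045],
  [[0.05,-0.017,0],[0,0,0.06],0.045],
  [[0.085,-0.029,0],[0,0,0.1],0.045],
  [[0.12,-0.042,0],[0,0,0.14],0.045],
  [[0.155,-0.054,0],[0,0,0.18],0.045],
])

```text
time: 3.6
tool_pos: [0.6242, -0.1424, 0.1289]
tool_rot: [-3.142, 0.001, -0.06]
contact_force: [0.8, -0.4, -2.4]
opening: 0.0534
grip_force: 25.0
```

```bash
python3 g.py .678 -.1175 .128 -5
```

```text
t 3.6 pos [ 0.6242 -0.1424  0.1289] rot [-180.     0.    -3.4] open 0.0534 F [ 0.8 -0.4 -2.4]
shift [ 0.0523 -0.0281  0.0009] turn [0.    0.001 0.027]
```

>>> arm_command([
  [[0.025,-0.013,0],[0,0,0.015],0.045],
  [[0.045,-0.023,0],[0,0,0.027],0.045],
  [[0.052,-0.027,0],[0,0,0.027],0.045],
  [[0.052,-0.027,0],[0,0,0.027],0.045],
  [[0.052,-0.027,0],[0,0,0.027],0.045],
])

```text
time: 4.1
tool_pos: [0.6759, -0.1198, 0.1285]
tool_rot: [3.141, 0.001, -0.085]
contact_force: [0.7, 0.4, -1.9]
opening: 0.0538
grip_force: 25.0
```

```bash
python3 g.py .678 -.1175 .075 -5
python3 - <<'E'
from h import *
a=robot.read_camera("top")[...,::-1];b=robot.read_camera("side")[...,::-1]
A=cv2.resize(a[90:160,282:352],(390,390),interpolation=3);B=cv2.resize(b[190:280,300:390],(390,390),interpolation=3)
cv2.imwrite("pics/o1.png",np.hstack([A,B]))
E
```

```text
t 4.1 pos [ 0.6759 -0.1198  0.1285] rot [ 1.8e+02  1.0e-01 -4.9e+00] open 0.0538 F [ 0.7  0.4 -1.9]
shift [ 0.002  -0.0025  0.0535] turn [0.    0.001 0.002]
```

View pics/o1.png

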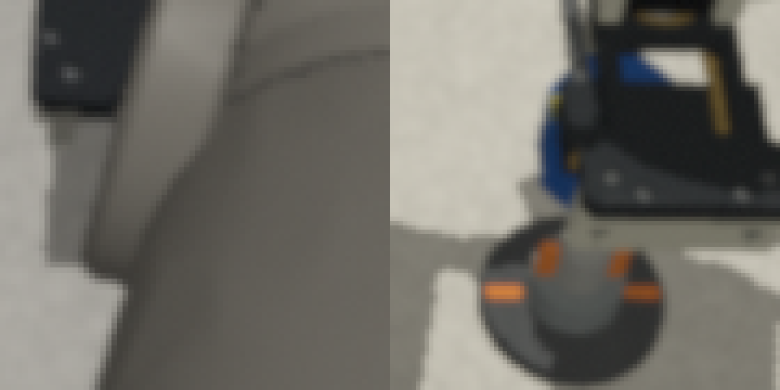

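The side view at crop (390–780) shows the hub above the spindle, with base dashes at crop (503,291) and (642,293). The gripper hides the fit, so I'll descend while watching the force.

>>> arm_command([
  [[0.001,-0.001,0.01],[0,0,0],0.045],
  [[0.001,-0.001,0.018],[0,0,0],0.045],
  [[0.001,-0.001,0.026],[0,0,0],0.045],
  [[0.001,-0.001,0.032],[0,0,0],0.045],
  [[0.001,-0.001,0.038],[0,0,0],0.045],
])

```text
time: 4.7
tool_pos: [0.6777, -0.1185, 0.0898]
tool_rot: [-3.142, 0.001, -0.085]
contact_force: [-0.3, 0.1, -2.1]
opening: 0.0537
grip_force: 25.0
```

>>> arm_command([
  [[0,0,0.005],[0,0,0],0.045],
  [[0,0,0.01],[0,0,0],0.045],
  [[0,0,0.013],[0,0,0],0.045],
  [[0,0,0.016],[0,0,0],0.045],
  [[0,0,0.018],[0,0,0],0.045],
])

```text
time: 5.2
tool_pos: [0.678, -0.1185, 0.0726]
tool_rot: [3.141, -0.0, -0.085]
contact_force: [-0.7, 0.5, -2.5]
opening: 0.0535
grip_force: 25.0
```

```bash
python3 g.py .678 -.1175 .039 -5
```

```text
t 5.2 pos [ 0.678  -0.1185  0.0726] rot [180.   -0.   -4.9] open 0.0535 F [-0.7  0.5 -2.5]
shift [-0.0001 -0.001   0.0336] turn [ 0.    -0.     0.002]
```

>>> arm_command([
  [[0,-0.001,0.003],[0,0,0],0.045],
  [[0,-0.001,0.006],[0,0,0],0.045],
  [[0,-0.001,0.009],[0,0,0],0.045],
  [[0,-0.001,0.012],[0,0,0],0.045],
  [[0,-0.001,0.015],[0,0,0],0.045],
])

```text
time: 5.7
tool_pos: [0.678, -0.1175, 0.0574]
tool_rot: [3.141, 0.0, -0.085]
contact_force: [-0.2, -0.7, -2.4]
opening: 0.0539
grip_force: 25.0
```

>>> arm_command([
  [[0,0,0.003],[0,0,0],0.045],
  [[0,0,0.005],[0,0,0],0.045],
  [[0,0,0.007],[0,0,0],0.045],
  [[0,0,0.009],[0,0,0],0.045],
  [[0,0,0.01],[0,0,0],0.045],
])

```text
time: 6.2
tool_pos: [0.678, -0.1175, 0.0475]
tool_rot: [3.142, 0.0, -0.085]
contact_force: [0.2, 0.4, -3.0]
opening: 0.0541
grip_force: 25.0
```

The keys have entered freely. Now the last 9 mm.

>>> arm_command([
  [[0,0,0.002],[0,0,0],0.045],
  [[0,0,0.004],[0,0,0],0.045],
  [[0,0,0.006],[0,0,0],0.045],
  [[0,0,0.007],[0,0,0],0.045],
  [[0,0,0.008],[0,0,0],0.045],
])

```text
time: 6.7
tool_pos: [0.678, -0.1175, 0.0396]
tool_rot: [3.142, 0.0, -0.085]
contact_force: [-0.2, 0.4, -1.2]
opening: 0.0541
grip_force: 25.0
```

>>> arm_command([
  [[0,0,0.001],[0,0,0],0.045],
  [[0,0,0.001],[0,0,0],0.045],
  [[0,0,0.002],[0,0,0],0.045],
  [[0,0,0.002],[0,0,0],0.045],
  [[0,0,0.002],[0,0,0],0.045],
])

```text
time: 7.2
tool_pos: [0.6781, -0.1175, 0.0394]
tool_rot: [3.141, -0.001, -0.085]
contact_force: [-4.1, 1.5, 8.6]
opening: 0.0542
grip_force: 25.0
```

The hub stopped on the shoulder at .0394 with about 10 N upward. Release and retreat.

>>> arm_command([
  [[0,0,-0.001],[0,0,0],0.075],
  [[0,0,-0.001],[0,0,0],0.075],
  [[0,0,-0.001],[0,0,0],0.075],
  [[0,0,-0.001],[0,0,0],0.075],
  [[0,0,-0.001],[0,0,0],0.075],
])

```text
time: 7.7
tool_pos: [0.678, -0.1175, 0.0385]
tool_rot: [3.142, 0.0, -0.085]
contact_force: [0.2, 0.5, -1.0]
opening: 0.0747
grip_force: 0.0
```

>>> arm_command([
  [[0,0,-0.01],[0,0,0],0.075],
  [[0,0,-0.035],[0,0,0],0.075],
  [[0,0,-0.07],[0,0,0],0.075],
  [[0,0,-0.105],[0,0,0],0.075],
  [[0,0,-0.12],[0,0,0],0.075],
])

```text
time: 8.2
tool_pos: [0.6796, -0.1179, 0.1639]
tool_rot: [3.14, -0.007, -0.085]
contact_force: [0.4, -0.5, 0.6]
opening: 0.0753
grip_force: 0.0
```

```bash
python3 g.py .465 .1906 .13 -10
```

```text
t 8.2 pos [ 0.6796 -0.1179  0.1639] rot [179.9  -0.4  -4.9] open 0.0753 F [ 0.4 -0.5  0.6]
shift [-0.2403 -0.2892  0.0318] turn [ 0.001 -0.007  0.089]
```

>>> arm_command([
  [[-0.02,-0.025,0],[0,0,0.01],0.075],
  [[-0.05,-0.06,0],[0,0,0.03],0.075],
  [[-0.077,-0.092,0.005],[0,0,0.05],0.075],
  [[-0.104,-0.125,0.01],[0,0,0.07],0.075],
  [[-0.131,-0.158,0.015],[0,0,0.089],0.075],
])

```text
time: 8.7
tool_pos: [0.56, 0.0522, 0.1445]
tool_rot: [-3.141, -0.001, -0.175]
contact_force: [0.2, 1.0, 0.3]
opening: 0.0752
grip_force: 0.0
```

```bash
python3 g.py .465 .1906 .13 -10
```

```text
t 8.7 pos [0.56   0.0522 0.1445] rot [-1.8e+02 -1.0e-01 -1.0e+01] open 0.0752 F [0.2 1.  0.3]
shift [-0.1177 -0.1197  0.0144] turn [-0.    -0.001 -0.001]
```

>>> arm_command([
  [[-0.031,-0.032,0.004],[0,0,0],0.075],
  [[-0.062,-0.063,0.008],[0,0,0],0.075],
  [[-0.092,-0.093,0.012],[0,0,0],0.075],
  [[-0.111,-0.113,0.014],[0,0,0],0.075],
  [[-0.117,-0.119,0.014],[0,0,0],0.075],
])

```text
time: 9.2
tool_pos: [0.4647, 0.1906, 0.1303]
tool_rot: [-3.141, 0.0, -0.171]
contact_force: [-0.5, -0.3, 0.3]
opening: 0.0753
grip_force: 0.0
```

```bash
python3 g.py .465 .1906 .007 -10
python3 - <<'E'
from h import *
a=robot.read_camera("top")[...,::-1];b=robot.read_camera("side")[...,::-1]
A=cv2.resize(a[90:160,282:352],(390,390),interpolation=3);B=cv2.resize(b[200:290,300:390],(390,390),interpolation=3)
cv2.imwrite("pics/o2.png",np.hstack([A,B]))
E
```

```text
t 9.2 pos [0.4647 0.1906 0.1303] rot [-180.     0.    -9.8] open 0.0753 F [-0.5 -0.3  0.3]
shift [ 2.000e-04 -1.000e-04  1.233e-01] turn [-0.     0.     0.003]
```

View pics/o2.png

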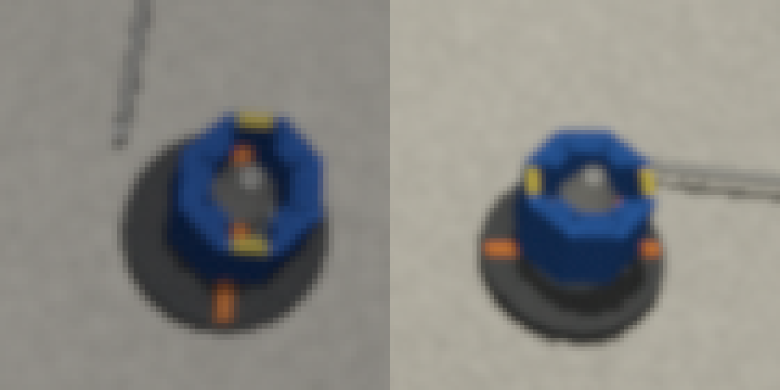

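The opposite hub sits level on its spindle. Its dashes at top crop (255,122) and (250,244) line up with the base dash at (223,303), and the tip shows in the bore. Next is the descent on hubC.

>>> arm_command([
  [[0,0,0.03],[0,0,0.003],0.075],
  [[0,0,0.06],[0,0,0.003],0.075],
  [[0,0,0.085],[0,0,0.003],0.075],
  [[0,0,0.107],[0,0,0.003],0.075],
  [[0,0,0.121],[0,0,0.003],0.075],
])

```text
time: 9.8
tool_pos: [0.4672, 0.187, 0.0073]
tool_rot: [3.141, 0.001, -0.179]
contact_force: [-0.1, -0.3, 0.3]
opening: 0.075
grip_force: 0.0
```

>>> arm_command([
  [[0,0,0],[0,0,0],0.075],
  [[0,0,0],[0,0,0],0.06],
  [[0,0,0],[0,0,0],0.045],
  [[0,0,0],[0,0,0],0.045],
  [[0,0,0],[0,0,0],0.045],
])

```text
time: 10.3
tool_pos: [0.4672, 0.1886, 0.0096]
tool_rot: [-3.141, -0.002, -0.177]
contact_force: [0.6, -1.2, 3.7]
opening: 0.0537
grip_force: 25.0
```

>>> arm_command([
  [[0,0,0],[0,0,0],0.045],
  [[0,0,0],[0,0,0],0.045],
  [[0,0,0],[0,0,0],0.045],
  [[0,0,0],[0,0,0],0.045],
  [[0,0,0],[0,0,0],0.045],
])

```text
time: 10.8
tool_pos: [0.4672, 0.1885, 0.0096]
tool_rot: [-3.141, -0.002, -0.177]
contact_force: [0.7, -2.3, 5.9]
opening: 0.0541
grip_force: 25.0
```

>>> arm_command([
  [[0,0,-0.01],[0,0,0],0.045],
  [[0,0,-0.035],[0,0,0],0.045],
  [[0,0,-0.065],[0,0,0],0.045],
  [[0,0,-0.095],[0,0,0],0.045],
  [[0,0,-0.12],[0,0,0],0.045],
])

```text
time: 11.3
tool_pos: [0.466, 0.1887, 0.1306]
tool_rot: [-3.141, -0.0, -0.177]
contact_force: [-0.0, -0.2, -1.7]
opening: 0.0539
grip_force: 25.0
```

```bash
python3 g.py .6585 .1232 .128 3
python3 - <<'E'
from h import *
s=robot.observe();p=s['tool_pos']
a=robot.read_camera("top")[...,::-1];b=robot.read_camera("side")[...,::-1]
o=[]
for n,i in(("top",a),("side",b)):
    c=proj(n,[p[0],p[1],p[2]+.01])[0]; print(n,'TCP axis at hub top',proj(n,p+[0,0,.03]).round(1),'crop origin',np.round(c)-35)
    c=np.round(c).astype(int); o.append(cv2.resize(i[c[1]-35:c[1]+35,c[0]-35:c[0]+35],(390,390),interpolation=3))
cv2.imwrite("pics/c1.png",np.hstack(o))
E
```

```text
t 11.3 pos [0.466  0.1887 0.1306] rot [-180.    -0.   -10.1] open 0.0539 F [-0.  -0.2 -1.7]
shift [0.201  0.0306 0.0026] turn [-0.    -0.    -0.229]
top TCP axis at hub top [[169.8 220.8]] crop origin [137. 187.]
side TCP axis at hub top [[222.9  98.5]] crop origin [188.  71.]
```

View pics/c1.png

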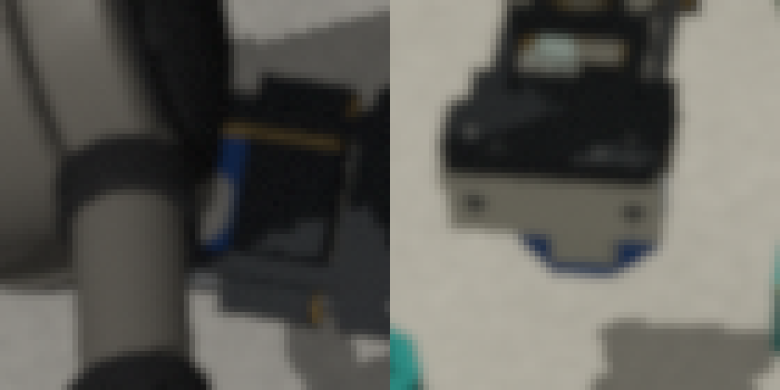

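The side crop shows the hub level in the fingers, with the finger centre at crop x≈585 and the hub at ≈590. Perspective accounts for that difference, so the hub is nearly centred. Next I move over spC.

>>> arm_command([
  [[0.02,0.003,0],[0,0,-0.025],0.045],
  [[0.05,0.008,0],[0,0,-0.06],0.045],
  [[0.085,0.013,0],[0,0,-0.1],0.045],
  [[0.12,0.018,0],[0,0,-0.14],0.045],
  [[0.15,0.023,0],[0,0,-0.18],0.045],
])

```text
time: 11.9
tool_pos: [0.6106, 0.1388, 0.1271]
tool_rot: [3.141, 0.002, 0.004]
contact_force: [1.0, -0.2, -1.5]
opening: 0.0538
grip_force: 25.0
```

```bash
python3 g.py .658 .1232 .128 3
```

```text
t 11.9 pos [0.6106 0.1388 0.1271] rot [1.8e+02 1.0e-01 2.0e-01] open 0.0538 F [ 1.  -0.2 -1.5]
shift [ 0.0474  0.0158 -0.001 ] turn [ 0.     0.002 -0.048]
```

>>> arm_command([
  [[0.025,0.008,0],[0,0,-0.025],0.045],
  [[0.04,0.013,0],[0,0,-0.048],0.045],
  [[0.047,0.016,0],[0,0,-0.048],0.045],
  [[0.047,0.016,0],[0,0,-0.048],0.045],
  [[0.047,0.016,0],[0,0,-0.048],0.045],
])

```text
time: 12.4
tool_pos: [0.6559, 0.124, 0.1279]
tool_rot: [-3.142, 0.002, 0.051]
contact_force: [0.6, 0.5, -2.2]
opening: 0.0542
grip_force: 25.0
```

>>> arm_command([
  [[0,0,0.008],[0,0,0],0.045],
  [[0,0,0.015],[0,0,0],0.045],
  [[0,0,0.02],[0,0,0],0.045],
  [[0,0,0.025],[0,0,0],0.045],
  [[0,0,0.028],[0,0,0],0.045],
])

```text
time: 12.9
tool_pos: [0.6567, 0.1236, 0.1]
tool_rot: [3.141, 0.001, 0.051]
contact_force: [-0.1, -1.1, -1.6]
opening: 0.0542
grip_force: 25.0
```

```bash
python3 g.py .658 .1232 .04 3
```

```text
t 12.9 pos [0.6567 0.1236 0.1   ] rot [180.    0.    2.9] open 0.0542 F [-0.1 -1.1 -1.6]
shift [0.0014 0.0005 0.06  ] turn [ 0.     0.001 -0.002]
```

>>> arm_command([
  [[0.001,0,0.006],[0,0,0],0.045],
  [[0.001,0,0.012],[0,0,0],0.045],
  [[0.001,0,0.018],[0,0,0],0.045],
  [[0.001,0,0.023],[0,0,0],0.045],
  [[0.001,0,0.028],[0,0,0],0.045],
])

```text
time: 13.4
tool_pos: [0.6579, 0.1236, 0.0722]
tool_rot: [3.141, 0.0, 0.051]
contact_force: [0.7, -0.6, -1.3]
opening: 0.0541
grip_force: 25.0
```

>>> arm_command([
  [[0,0,0.003],[0,0,0],0.045],
  [[0,0,0.006],[0,0,0],0.045],
  [[0,0,0.009],[0,0,0],0.045],
  [[0,0,0.012],[0,0,0],0.045],
  [[0,0,0.014],[0,0,0],0.045],
])

```text
time: 13.9
tool_pos: [0.6579, 0.1236, 0.0584]
tool_rot: [3.141, 0.0, 0.051]
contact_force: [-0.0, -0.0, -1.7]
opening: 0.0537
grip_force: 25.0
```

>>> arm_command([
  [[0,0,0.002],[0,0,0],0.045],
  [[0,0,0.004],[0,0,0],0.045],
  [[0,0,0.006],[0,0,0],0.045],
  [[0,0,0.008],[0,0,0],0.045],
  [[0,0,0.01],[0,0,0],0.045],
])

```text
time: 14.4
tool_pos: [0.658, 0.1236, 0.0486]
tool_rot: [3.141, -0.0, 0.051]
contact_force: [-0.2, -0.7, -2.3]
opening: 0.0536
grip_force: 25.0
```

>>> arm_command([
  [[0,0,0.002],[0,0,0],0.045],
  [[0,0,0.004],[0,0,0],0.045],
  [[0,0,0.006],[0,0,0],0.045],
  [[0,0,0.007],[0,0,0],0.045],
  [[0,0,0.008],[0,0,0],0.045],
])

```text
time: 14.9
tool_pos: [0.658, 0.1237, 0.0406]
tool_rot: [3.142, -0.0, 0.051]
contact_force: [0.1, -0.0, -2.4]
opening: 0.0537
grip_force: 25.0
```

>>> arm_command([
  [[0,0,0.001],[0,0,0],0.045],
  [[0,0,0.001],[0,0,0],0.045],
  [[0,0,0.002],[0,0,0],0.045],
  [[0,0,0.002],[0,0,0],0.045],
  [[0,0,0.002],[0,0,0],0.045],
])

```text
time: 15.4
tool_pos: [0.6581, 0.1237, 0.0397]
tool_rot: [3.141, -0.001, 0.051]
contact_force: [-3.2, -0.2, 5.5]
opening: 0.054
grip_force: 25.0
```

It is on the shoulder at .0397. Release and retreat toward the robot.

>>> arm_command([
  [[0,0,-0.001],[0,0,0],0.075],
  [[0,0,-0.001],[0,0,0],0.075],
  [[0,0,-0.001],[0,0,0],0.075],
  [[0,0,-0.001],[0,0,0],0.075],
  [[0,0,-0.001],[0,0,0],0.075],
])

```text
time: 15.9
tool_pos: [0.658, 0.1236, 0.0395]
tool_rot: [3.142, 0.0, 0.051]
contact_force: [-0.6, -1.4, -0.4]
opening: 0.0747
grip_force: 0.0
```

>>> arm_command([
  [[0,0,-0.01],[0,0,0],0.075],
  [[0,0,-0.035],[0,0,0],0.075],
  [[0,0,-0.07],[0,0,0],0.075],
  [[0,0,-0.105],[0,0,0],0.075],
  [[0,0,-0.14],[0,0,0],0.075],
])

```text
time: 16.4
tool_pos: [0.6579, 0.1236, 0.1819]
tool_rot: [3.142, -0.001, 0.051]
contact_force: [0.8, -0.3, -0.6]
opening: 0.0751
grip_force: 0.0
```

>>> arm_command([
  [[-0.03,0.01,0],[0,0,0],0.075],
  [[-0.07,0.03,0],[0,0,0],0.075],
  [[-0.11,0.05,0],[0,0,0],0.075],
  [[-0.15,0.07,0],[0,0,0],0.075],
  [[-0.18,0.08,0],[0,0,0],0.075],
])

```text
time: 16.9
tool_pos: [0.4801, 0.0335, 0.1805]
tool_rot: [3.141, -0.0, 0.05]
contact_force: [-0.1, 1.1, 0.2]
opening: 0.0751
grip_force: 0.0
```

>>> arm_command([
  [[-0.01,0.01,0],[0,0,0],0.075],
  [[-0.03,0.02,0],[0,0,0],0.075],
  [[-0.04,0.03,0],[0,0,0],0.075],
  [[-0.05,0.04,0],[0,0,0],0.075],
  [[-0.05,0.04,0],[0,0,0],0.075],
])

```text
time: 17.4
tool_pos: [0.4342, -0.0089, 0.1799]
tool_rot: [3.141, -0.0, 0.049]
contact_force: [0.6, -0.2, -0.3]
opening: 0.0754
grip_force: 0.0
```

Run:
```python
from h import *
a=robot.read_camera("top")[...,::-1];b=robot.read_camera("side")[...,::-1]
A=cv2.resize(a[90:180,180:360],(780,390),interpolation=3)
o=[cv2.resize(i,(195,195),interpolation=3) for i in(b[130:200,280:350],b[210:280,310:380],a[107:177,180:250],a[96:166,287:357])]
cv2.imwrite("pics/f.png",np.vstack([A,np.hstack(o)]))
print(robot.observe()['time'],robot.observe()['tool_pos'])
```

```text
17.5 [ 0.43507272 -0.0081182   0.17985612]
```

View pics/f.png

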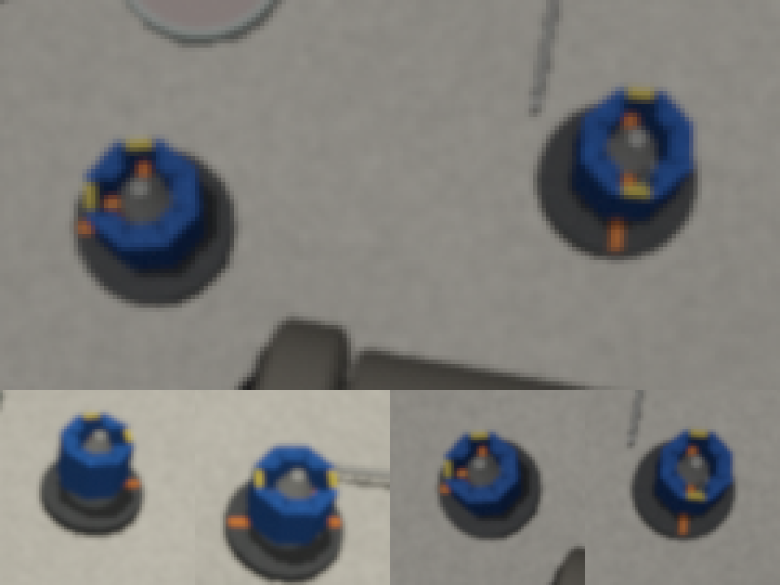

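Both hubs sit level and their dashes line up with the matching keys. The corner hub's dashes are at crop (140,145) and (92,195), with the keys in its slots. The opposite hub's are at (640,93) and (635,190). The contact heights also match a seat at 30 mm.

```bash
python3 -c "
from cell import robot
print(robot.hand_in())"
```

```text
the job is handed in; nothing more can be done
None
```

I seated both two-slot hubs on their matching spindles, flat on the shoulder, then released them and handed the job in at about 17.5 s; the hand-in returned no verdict.

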